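Find the rocking pan lid and seat it

ROBOT

A 6-joint arm with a two-finger parallel gripper is mounted at the origin on the work surface. World frame = base frame: x ahead of the robot, y to its left, z up, the work surface at z = 0. Lengths are in m, angles in rad, forces in N, time in s.
With the tool pointing down it reaches from about 0.25 to 0.85 m from the base axis. Payload 12.5 kg.
Tool frame: the origin (TCP) lies between the finger pads; the fingertips stand 19 mm ahead of it and the grasp point (between the pads) is the TCP (robot.nose_length is the distance from the TCP to the fingertips, in m); z points along the fingers, y is the direction in which the jaws open and shut (so a half turn about z gives the same grasp; the last joint's range is limited). The gripper opens to 93 mm and grips with 3 to 60 N. Pads are 15 mm wide; open, the fingers measure 128 mm over their backs; the gripper's body (75 mm by 188 mm) begins 65 mm behind the grasp point.
Start: joints at [1.163, 0.351, 1.652, -0, 1.139, -0.085], TCP at [0.174, 0.522, 0.216] pointing down, gripper open.
Joint ranges: [-2.75, 2.75], [-0.79, 2.1], [0.01, 2.65], [-1.57, 4.71], [0.07, 3.14], [-2.87, 2.87]. Speed limits (rad/s): [2.22, 2.22, 2.79, 3.14, 3.14, 3.14].

INTERFACE

Orientations are given as a unit quaternion [w, x, y, z].
In Python, from rig import robot, viewer gives the robot as it stands.
- The arm moves only by the shell command python3 -m jog 'ROWS' [FORCE]. ROWS is JSON, a list of rows, each a list of 7 numbers: the shift along the tool's x, y, z in units of 60 mm (1.0 is 60 mm), then the turn, a rotation vector about the tool's x, y, z in units of 10 degrees (1.0 is 10 degrees), then the gripper's target within -1 to 1 (fully open at 1, half-way at 0, shut at -1). A call has 1 to 8 rows; each row is the pose to reach, as a shift and turn from the pose measured when the call began, along the tool's axes at that moment; what a row does not reach only later rows make up. A row lasts 1/8 s, in which the tool goes at most 62.5 mm and 10.7 degrees, less where a joint would pass 70% of its speed; a pose out of reach is approached as far as the arm can. A call with a gripper value outside its range is refused whole. The fingers move at their own pace and stop on an object; FORCE is the grip in N (left out, the last holds). Time passes only in rows, so rows that repeat a pose let the fingers close. It gives the time, the measured TCP pose, the force and the opening at its end, in the units of the state.
- robot.get_obs(): the state, without advancing time (a new reading comes with each control period).
- viewer.grab_frame(name): name is "scene" or "top"; returns a dict with "frame" (400x640x3 uint8, blue, green, red), "range_z" (400x640 float32, m along the optical axis (not along the pixel's ray), 0 where there is no reading), "mtx" (3x3 intrinsics, pixels), "dist_coeffs" ([k1, k2, p1, p2, k3] as OpenCV has them; the pictures are not rectified), "eye" and "attitude" of the camera in the world. Camera axes: x right, y down, z forward; pixel columns grow to the right and rows downward; lengths in m; the calibration is good to about 2 mm. A picture is of the moment at which its call begins.
- robot.finish_job(): hands the job in, once; it reports no verdict.
The state is a dict: "time": time; "joint_pos": joint angles; "qvel": joint speeds; "joint_torque": joint torques, N m; "tool_pos": TCP position; "ee_rot": TCP orientation; "ft_force": force on the tool from outside, world axes, zero at the start; "torque": the same for the moment, N m; "finger_gap": finger opening in m.
Only numpy, scipy, OpenCV 4.12 (cv2) and the standard library are available. Lean on these libraries where they do the work, as an engineer would, in place of code of your own. Each camera call takes 0.05 s, during which the arm holds its last target.

TASK

One of the three lidded food pans has its lid not home. Press down with a fingertip near an end of the lids, one after another, until you find the one that rocks, then push that lid along by its grip with your fingertips until it drops home, so that all three lids lie flat and centred on their pans. Do not lift any lid, and leave the other things on the table where they are.

Things in the scene. Friction and masses are not known exactly. Their poses are not given: they have to be found in the camera images.
- pan_a: one of three identical white plastic food pans, fixed to the table; 194 mm long (its x), 116 mm wide (its y). Origin: centre of its underside, z up. The flat rim that carries the lid is 65 mm above the origin.
- pan_b: pan identical to pan_a, same frame. All pans: the lid can slide only lengthwise (x), between two low rails along the long sides (104 mm apart, tops 76 mm above the origin); the short ends are open. A hidden slot 11 mm wide crosses the rim at mid-length (pan x = 0).
- pan_c: pan identical to pan_a, same frame
- lid_a: flat steel lid lengthwise on pan_a, one of three identical, loose, 0.3 to 0.6 kg; plate 150 mm (its x) x 100 mm (y) x 4 mm. Origin: centre of the plate's underside, z up. On top in the middle a black grip bar 10 mm thick (x), 60 mm long (y), 25 mm high above the plate. Beneath, in the middle, a cross rib 8 mm wide (x), 6 mm deep.
- lid_b: lid on pan_b, as lid_a. Any lid seated: rib in the pan's slot, plate flat on the rim (origin 65 mm above the pan's, within 2.5 mm of its middle); it neither gives nor slides. Not seated: 13 to 18 mm off the pan's middle lengthwise, towards one end, balanced level on its rib, 6 mm higher than seated.
- lid_c: lid on pan_c, as lid_a. Any unseated lid, pressed (under 3 N) on bare plate 50 to 60 mm from its middle: that end sinks 4 to 5 mm, the other rises as much (tilt 0.08 rad); let go, it levels. Pushed on the side of its grip bar towards the pan's middle (a few N), it slides until the rib drops into the slot and stops it.
- shaker: aluminium shaker, 42 mm diameter, 83 mm tall; loose bystander; origin at the centre of its underside
- ramekin: small white ceramic cup, 56 mm diameter, 35 mm tall; loose bystander; origin at the centre of its underside
- cup: clear plastic cup, 60 mm diameter, 95 mm tall; loose bystander; origin at the centre of its underside
- jar: amber glass jar with black cap, 56 mm diameter, 80 mm tall; loose bystander; origin at the centre of its underside
- pad: green scouring block, 110 x 70 x 30 mm; loose bystander; origin at the centre of its underside
- spoon: spoon lying flat, 180 mm long; loose bystander; origin at its centre of length, near the underside
- bowl: steel bowl, 100 mm diameter, 45 mm tall; loose bystander; origin at the centre of its underside
There are look-alikes about, which are no part of the job. What is shaped like the pan_c but green is not meant.

How it is judged:
By the outcome, as a careful person would: the job done as asked, in the order asked, and still so for the second after the job is handed in, with the robot touching nothing.
It also fails if it takes over 64 s, if anything falls off the work surface, if the arm or the gripper's body presses on something with over 40 N, if the wrist force passes 120 N, or if a joint passes its speed limit or range.

## Working session

There is one attempt and no reset: what is moved stays moved. The work goes in short steps, Python scripts to look and compute and a shell command to move; the robot and the scene stay as the last step left them, time stands still between calls to the robot, and variables do not carry over. Pictures are saved under pics/ and viewed, and the job is handed in when it is done.

```bash
mkdir -p pics; ls; python3 - <<'E'
from rig import robot, viewer
import cv2,numpy as np
for n in("scene","top"):
    f=viewer.grab_frame(n); cv2.imwrite(f"pics/{n}0.png",f["frame"]); print(n,f["mtx"],f["dist_coeffs"],f["eye"],f["attitude"])
    np.savez(f"{n}0.npz",**{k:np.array(v) for k,v in f.items()})
o=robot.get_obs();print(o,robot.nose_length)
E
```

```text
pics
scene [[363.88106329   0.         314.55881078]
 [  0.         363.88106329 202.44113564]
 [  0.           0.           1.        ]] [-0.03663995  0.          0.          0.          0.        ] [1.17204525 0.06053197 0.57852445] [-0.29999269  0.60413869  0.66780721 -0.31472902]
top [[363.52903658   0.         316.46556678]
 [  0.         363.52903658 203.13911088]
 [  0.           0.           1.        ]] [-0.06216683  0.          0.          0.          0.        ] [ 0.40238099 -0.01576797  1.13057291] [-0.03909942  0.70817305 -0.70415708  0.03354049]
{'time': 0.1, 'joint_pos': array([ 1.16339459e+00,  3.51161496e-01,  1.65232687e+00, -4.25064760e-05,
        1.13912758e+00, -8.45876857e-02]), 'qvel': array([ 7.10956796e-06, -1.81508232e-04,  1.28672909e-03, -1.77014676e-03,
        5.61388152e-04,  2.10066691e-04]), 'joint_torque': array([-4.70874038e-04, -4.98023236e+01, -2.85706151e+01,  6.99944654e-02,
        2.38662382e-02, -2.77570734e-05]), 'tool_pos': array([0.17433831, 0.5213161 , 0.21567933]), 'ee_rot': array([-1.05879080e-04,  1.60698297e-01,  9.87003442e-01, -5.00945074e-04]), 'ft_force': array([-0.38141924, -1.22292582,  0.06476046]), 'torque': array([-0.04951897,  0.03014386, -0.03293525]), 'finger_gap': 0.09300838358527626} 0.019
```

View pics/scene0.png

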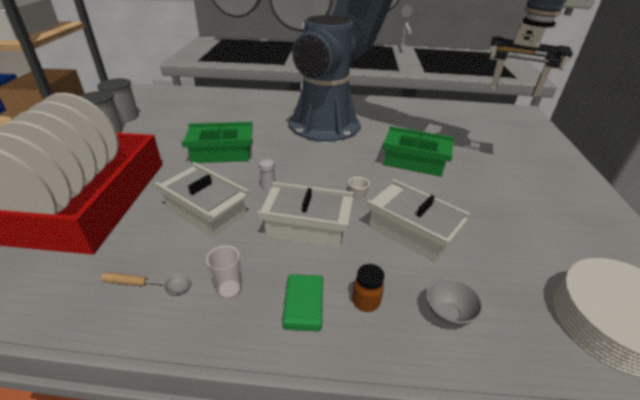

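View pics/top0.png

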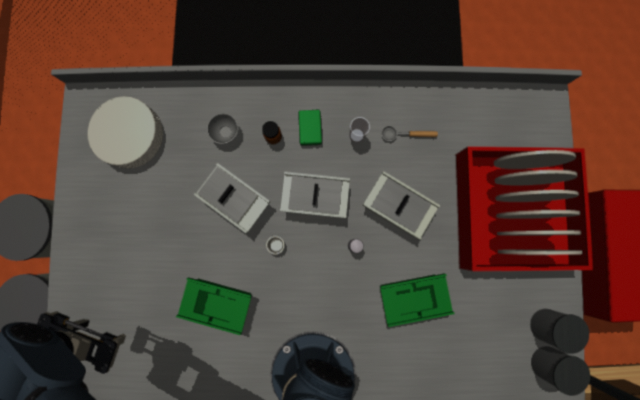

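Candidates in the top view: white pans at about (232,198), (316,196) and (401,206). The green look-alikes at (215,305) and (417,300) are not meant. I'll check the white ones in a close crop.

```bash
python3 - <<'E'
import cv2,numpy as np
t=np.load("top0.npz")["frame"];s=np.load("scene0.npz")["frame"]
cv2.imwrite("pics/tc.png",cv2.resize(t[155:245,185:450],None,fx=3,fy=3,interpolation=cv2.INTER_CUBIC))
cv2.imwrite("pics/sc.png",cv2.resize(s[150:260,150:480],None,fx=2.4,fy=2.4,interpolation=cv2.INTER_CUBIC))
E
```

```text
(no output)
```

View pics/tc.png

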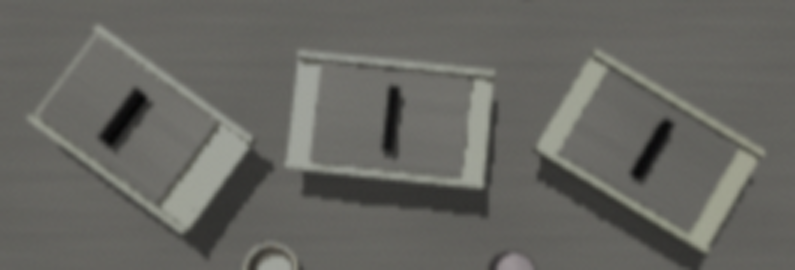

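View pics/sc.png

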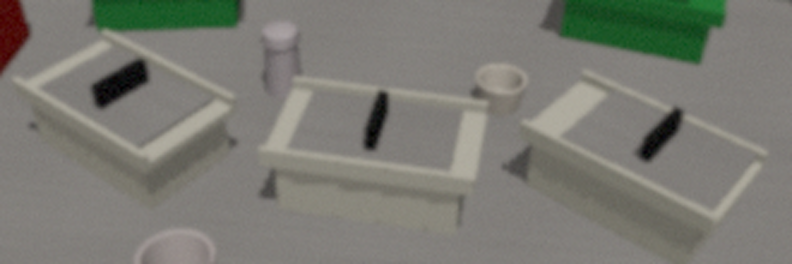

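Crops: the leftmost pan in the top view (grip at about 227,194) shows no rim strip at its upper-left end and a wide one at lower right, so its lid is probably the unseated one. The other two look centred. I'll measure it in both views.

```bash
cat > h.py <<'E'
import cv2,numpy as np
from scipy.spatial.transform import Rotation as R
def rot(f): q=f["attitude"];return R.from_quat([q[1],q[2],q[3],q[0]]).as_matrix()
def ray(f,uv):
    p=cv2.undistortPoints(np.array(uv,float).reshape(-1,1,2),f["mtx"],f["dist_coeffs"])[:,0]
    d=np.c_[p,np.ones(len(p))]@rot(f).T
    return d
def plane(f,uv,z):
    d=ray(f,uv);e=f["eye"];return e+d*((z-e[2])/d[:,2])[:,None]
def tri(f,a,g,b):
    d1=ray(f,[a])[0];d2=ray(g,[b])[0];d1/=np.linalg.norm(d1);d2/=np.linalg.norm(d2)
    s,r,_,_=np.linalg.lstsq(np.c_[d1,-d2],g["eye"]-f["eye"],rcond=None)
    p=f["eye"]+s[0]*d1;q=g["eye"]+s[1]*d2
    return (p+q)/2,np.linalg.norm(p-q)
def dark(fr,box,th=35):
    u0,v0,u1,v1=box
    m=np.zeros(fr.shape[:2],np.uint8);m[v0:v1,u0:u1]=(fr[v0:v1,u0:u1].max(2)<th)
    n,l,st,c=cv2.connectedComponentsWithStats(m)
    i=1+np.argmax(st[1:,4]);ys,xs=np.nonzero(l==i)
    return c[i],cv2.minAreaRect(np.c_[xs,ys].astype(np.float32)),st[i,4]
def load(n): return dict(np.load(n))
E
python3 - <<'E'
from h import *
t=load("top0.npz");s=load("scene0.npz")
B={"L":((212,178,242,210),(410,190,440,220)),"M":((305,178,325,212),(298,185,318,215)),"R":((390,190,415,220),(185,172,215,197))}
for k,(bt,bs) in B.items():
    ct,rt,nt=dark(t["frame"],bt);cs,rs,ns=dark(s["frame"],bs)
    p,g=tri(t,ct,s,cs);print(k,ct,nt,cs,ns,p.round(4),"gap",g.round(4))
    c4=cv2.boxPoints(rt);w=plane(t,c4,0.094);print(w[:,:2].round(4).tolist())
    def D(f,c): 
        d=f["range_z"][int(round(c[1])),int(round(c[0]))];r=ray(f,[c])[0];return (f["eye"]+r*d).round(4)
    print("depth",D(t,ct),D(s,cs))
# top view pan region: height map around L,M,R
f=t;ys,xs=np.mgrid[150:250,180:450];r=ray(f,np.c_[xs.ravel(),ys.ravel()]);P=f["eye"]+r*f["range_z"][150:250,180:450].reshape(-1,1)
np.save("P.npy",P.reshape(100,270,3))
for k,(x0,x1) in {"L":(190,272),"M":(277,353),"R":(362,442)}.items():
    q=P.reshape(100,270,3)[8:90,x0-180:x1-180].reshape(-1,3);q=q[(q[:,2]>0.055)]
    rc=cv2.minAreaRect(q[:,:2].astype(np.float32));print(k,rc,cv2.boxPoints(rc).round(4).tolist())
E
```

```text
L [225.78888889 194.15555556] 90 [424.82727273 205.83636364] 110 [0.5351 0.2565 0.0843] gap 0.0021
[[0.5165, 0.2759], [0.561, 0.245], [0.5528, 0.2335], [0.5084, 0.2643]]
depth [0.5336 0.2541 0.0974] [0.5557 0.2491 0.1   ]
M [315.14285714 194.42857143] 49 [306.4    200.6375] 80 [ 0.5368 -0.004   0.0762] gap 0.0018
[[0.5071, 0.0029], [0.5621, -0.0028], [0.5614, -0.0097], [0.5063, -0.004]]
depth [ 0.5347 -0.0033  0.0915] [ 0.5633 -0.0022  0.0971]
R [401.91044776 204.6119403 ] 67 [199.62011173 184.25139665] 179 [ 0.5082 -0.2574  0.0793] gap 0.0031
[[0.4846, -0.2338], [0.5336, -0.264], [0.5288, -0.2719], [0.4799, -0.2418]]
depth [ 0.5061 -0.2521  0.0962] [ 0.5153 -0.2557  0.0847]
L ((0.4719373285770416, 0.16848328709602356), (0.3810763657093048, 0.11686252802610397), 54.66563415527344) [[0.3140999972820282, 0.046799998730421066], [0.40939998626708984, -0.02070000022649765], [0.629800021648407, 0.29010000824928284], [0.534500002861023, 0.357699990272522]]
M ((0.49975621700286865, 0.0020868778228759766), (0.1940641850233078, 0.19033166766166687), 84.39495086669922) [[0.39559999108314514, -0.0851999968290329], [0.5849999785423279, -0.10379999876022339], [0.6039000153541565, 0.08940000087022781], [0.41449999809265137, 0.10790000110864639]]
R ((0.44742727279663086, -0.19883418083190918), (0.20781497657299042, 0.3146149814128876), 47.270145416259766) [[0.2614000141620636, -0.16840000450611115], [0.4925000071525574, -0.38190001249313354], [0.6334999799728394, -0.22920000553131104], [0.4023999869823456, -0.015799999237060547]]
```

```bash
python3 - <<'E'
from h import *
P=np.load("P.npy")
m=((P[:,:,2]>0.06)&(P[:,:,2]<0.085)).astype(np.uint8)
n,l,st,c=cv2.connectedComponentsWithStats(m)
t=load("top0.npz")
for i in range(1,n):
    if st[i,4]<600: continue
    k=(l==i);q=P[k];rc=cv2.minAreaRect(q[:,:2].astype(np.float32));bp=cv2.boxPoints(rc)
    print(st[i],c[i]+[180,150],"ctr",np.round(rc[0],4),"size",np.round(rc[1],4),rc[2])
    e=bp[1]-bp[0]; e2=bp[2]-bp[1]; ax=e if np.linalg.norm(e)>np.linalg.norm(e2) else e2
    print("yaw",np.degrees(np.arctan2(ax[1],ax[0])))
    # along-axis profile of colour & height
    ax=ax/np.linalg.norm(ax); 
    if ax[1]<0: ax=-ax
    nn=np.array([-ax[1],ax[0]]);r=q[:,:2]-rc[0];a=r@ax;b=r@nn
    g=t["frame"][150:250,180:450][k].max(1)
    for lo in np.arange(-100,100,8)/1000.:
        w=(a>=lo)&(a<lo+.008)&(abs(b)<.035)
        if w.any(): print(int(lo*1000),int(np.median(g[w])),np.median(q[w,2]).round(4),end=" | ")
    print()
E
```

```text
[  14   14   76   70 2436] [232.44950739 198.84934319] ctr [0.5259 0.2445] size [0.1946 0.1169] 54.66563415527344
yaw 54.66564
-100 135 0.066 | -92 162 0.065 | -84 163 0.0657 | -76 163 0.0654 | -68 152 0.066 | -60 102 0.0743 | -52 113 0.0756 | -44 113 0.0759 | -36 112 0.0753 | -28 111 0.0751 | -20 111 0.0751 | -12 110 0.0755 | -4 105 0.0753 | 4 55 0.0758 | 12 76 0.0744 | 20 86 0.075 | 28 104 0.0754 | 36 109 0.0753 | 44 109 0.0753 | 52 108 0.0755 | 60 109 0.0748 | 68 108 0.0757 | 76 108 0.0755 | 84 112 0.0755 | 92 125 0.0651 | 
[ 100   22   70   46 2525] [314.67366337 194.83881188] ctr [ 0.5365 -0.0015] size [0.1941 0.1166] 84.39495086669922
yaw 84.39494
-100 147 0.0648 | -92 163 0.066 | -84 160 0.0651 | -76 113 0.0693 | -68 112 0.0691 | -60 112 0.0692 | -52 112 0.0693 | -44 112 0.0694 | -36 111 0.0694 | -28 111 0.0695 | -20 110 0.0692 | -12 68 0.069 | -4 57 0.0673 | 4 103 0.0695 | 12 111 0.0694 | 20 111 0.0693 | 28 111 0.0693 | 36 112 0.0696 | 44 112 0.0691 | 52 112 0.0695 | 60 112 0.0697 | 68 121 0.0688 | 76 162 0.0649 | 84 163 0.065 | 92 155 0.0655 | 
[ 183   22   77   67 2527] [400.69212505 205.00277008] ctr [ 0.5074 -0.2557] size [0.1938 0.1176] 58.61714172363281
yaw 58.617146
-100 144 0.0645 | -92 161 0.0658 | -84 161 0.0657 | -76 111 0.0689 | -68 101 0.0687 | -60 101 0.069 | -52 101 0.0694 | -44 101 0.0693 | -36 101 0.0689 | -28 101 0.0696 | -20 99 0.0688 | -12 76 0.0698 | -4 57 0.0717 | 4 83 0.07 | 12 103 0.069 | 20 104 0.0693 | 28 104 0.0688 | 36 105 0.0691 | 44 106 0.0694 | 52 106 0.0688 | 60 107 0.069 | 68 109 0.0687 | 76 158 0.065 | 84 163 0.0653 | 92 155 0.0642 |
```

```bash
cat >> h.py <<'E'
C=np.array([0.5259,0.2445]);AX=np.array([np.cos(np.radians(54.67)),np.sin(np.radians(54.67))])
def need(px,tipz,C=C,AX=AX,turn=True,py=0):
    from rig import robot
    o=robot.get_obs();q=o["ee_rot"];T=R.from_quat([q[1],q[2],q[3],q[0]]);M=T.as_matrix()
    nn=np.array([-AX[1],AX[0]])
    tgt=np.r_[C+AX*px+nn*py,tipz+robot.nose_length]
    best=None
    for s in(1,-1):
        y=np.r_[s*nn,0];z=np.array([0,0,-1.]);x=np.cross(y,z)
        rv=(T.inv()*R.from_matrix(np.c_[x,y,z])).as_rotvec()
        if best is None or np.linalg.norm(rv)<np.linalg.norm(best): best=rv
    tip=o["tool_pos"]+M[:,2]*robot.nose_length; r=tip[:2]-C
    print("t",round(o["time"],2),"tip pan-x,y,z mm",(np.r_[r@AX,r@nn,tip[2]]*1000).round(1),"F",o["ft_force"].round(2),"gap",o["finger_gap"].round(4),"j",o["joint_pos"].round(2))
    print("shift units",(M.T@(tgt-o["tool_pos"])/0.06).round(3),"turn units",(np.degrees(best)/10).round(3))
E
python3 -c "
from h import *
need(.069,.13)"
```

```text
Traceback (most recent call last):
  File "h.py", line 34, in need
    print("t",round(o["time"],2),"tip pan-x,y,z mm",(np.r_[r@AX,r@nn,tip[2]]*1000).round(1),"F",o["ft_force"].round(2),"gap",o["finger_gap"].round(4),"j",o["joint_pos"].round(2))
                                                                                                                             ^^^^^^^^^^^^^^^^^^^^^
AttributeError: 'float' object has no attribute 'round'
```

```bash
sed -i 's/o\["finger_gap"\].round(4)/round(o["finger_gap"],4)/' h.py
python3 -c "
from h import *
need(.069,.13)"
```

```text
t 0.1 tip pan-x,y,z mm [ 22.5 446.9 196.7] F [-0.38 -1.22  0.06] gap 0.093 j [ 1.16  0.35  1.65 -0.    1.14 -0.08]
shift units [-7.353 -1.415  1.112] turn units [-5.000e-03 -4.000e-03 -7.316e+00]
```

```bash
python3 -m jog '[[-0.9,-0.2,0,0,0,-0.9,-1],[-1.8,-0.4,0,0,0,-1.8,-1],[-2.7,-0.6,0,0,0,-2.7,-1],[-3.6,-0.8,0,0,0,-3.6,-1],[-4.5,-1.0,0,0,0,-4.5,-1],[-5.4,-1.2,0.2,0,0,-5.4,-1],[-6.3,-1.3,0.5,0,0,-6.3,-1],[-7.2,-1.4,0.8,0,0,-7.2,-1]]' 10
python3 -c "
from h import *
need(.069,.085)"
```

```text
time: 1.1
tool_pos: [0.5588, 0.3035, 0.167]
ee_rot: [-0.001, -0.452, 0.892, -0.0]
ft_force: [0.4, 0.7, -0.3]
finger_gap: 0.0175
t 1.1 tip pan-x,y,z mm [ 67.1   7.3 148. ] F [ 0.35  0.7  -0.26] gap 0.0175 j [ 0.42  0.56  1.46 -0.    1.13 -2.08]
shift units [-0.034 -0.122  1.049] turn units [ 0.    -0.007 -0.088]
```

```bash
python3 -m jog '[[-0.03,-0.12,0.4,0,0,-0.09,-1],[-0.03,-0.12,0.8,0,0,-0.09,-1],[-0.03,-0.12,1.05,0,0,-0.09,-1],[-0.03,-0.12,1.05,0,0,-0.09,-1],[-0.03,-0.12,1.05,0,0,-0.09,-1]]'
python3 -c "
from h import *
need(.069,.076)
from rig import viewer
for n in('scene','top'):
    f=viewer.grab_frame(n);np.savez(n+'1.npz',**{k:np.array(v) for k,v in f.items()})
    b=f['frame'];b=b[150:270,340:500] if n=='scene' else b[150:250,180:300]
    cv2.imwrite('pics/%s1.png'%n,cv2.resize(b,None,fx=4,fy=4,interpolation=cv2.INTER_CUBIC))
"
```

```text
time: 1.72
tool_pos: [0.5659, 0.301, 0.105]
ee_rot: [0.0, -0.459, 0.888, -0.0]
ft_force: [-0.4, 0.3, -0.2]
finger_gap: 0.0005
t 1.73 tip pan-x,y,z mm [69.2 -0.  86. ] F [-0.43  0.28 -0.22] gap 0.0005 j [ 0.42  0.64  1.49 -0.    1.01 -2.11]
shift units [0.004 0.    0.166] turn units [-0.004 -0.     0.004]
```

View pics/scene1.png

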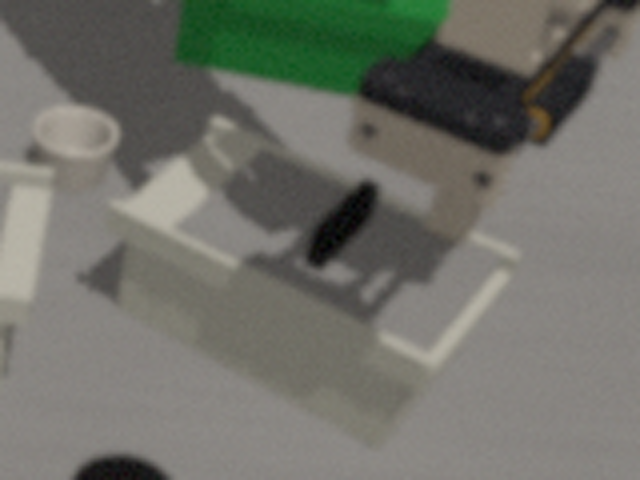

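View pics/top1.png

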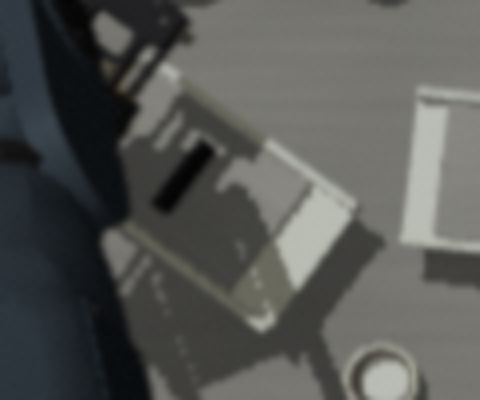

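The scene crop shows the shut fingertips over the outer end of the left lid, clear of the grip. I'll press in small steps.

```bash
python3 -m jog '[[0,0,0.1,0,0,0,-1],[0,0,0.15,0,0,0,-1],[0,0,0.17,0,0,0,-1],[0,0,0.19,0,0,0,-1],[0,0,0.2,0,0,0,-1],[0,0,0.2,0,0,0,-1]]'
python3 -c "
from h import *
need(.069,.071)"
```

```text
time: 2.58
tool_pos: [0.566, 0.301, 0.093]
ee_rot: [0.0, -0.459, 0.888, -0.0]
ft_force: [0.2, -0.7, -1.0]
finger_gap: 0.0004
t 2.58 tip pan-x,y,z mm [69.3 -0.1 74. ] F [ 0.25 -0.68 -0.97] gap 0.0004 j [ 0.42  0.65  1.5  -0.    0.99 -2.11]
shift units [0.004 0.001 0.05 ] turn units [-0.005  0.001  0.003]
```

```bash
python3 -m jog '[[0,0,0.015,0,0,0,-1],[0,0,0.03,0,0,0,-1],[0,0,0.045,0,0,0,-1],[0,0,0.045,0,0,0,-1]]'
cat > lk.py <<'E'
import sys
from h import *
from rig import viewer
need(float(sys.argv[2]),float(sys.argv[3]))
k=sys.argv[1]
nn=np.array([-AX[1],AX[0]])
for n in('scene','top'):
    f=viewer.grab_frame(n);np.savez(n+k+'.npz',**{a:np.array(v) for a,v in f.items()})
    b=f['frame'];b=b[150:270,340:500] if n=='scene' else b[150:250,180:300]
    cv2.imwrite('pics/%s%s.png'%(n,k),cv2.resize(b,None,fx=4,fy=4,interpolation=cv2.INTER_CUBIC))
    bx=(180,150,300,250) if n=='top' else (340,150,500,270)
    ys,xs=np.mgrid[bx[1]:bx[3],bx[0]:bx[2]];r=ray(f,np.c_[xs.ravel(),ys.ravel()])
    P=f["eye"]+r*f["range_z"][bx[1]:bx[3],bx[0]:bx[2]].reshape(-1,1)
    d=P[:,:2]-C;a=d@AX;q=d@nn;z=P[:,2];w0=(abs(q)<.042)&(z>.055)&(z<.09)
    print(n,end=': ')
    for lo in np.arange(-96,96,12)/1000.:
        w=w0&(a>=lo)&(a<lo+.012)
        if w.sum()>5: print(int(lo*1000)+6,round(np.median(z[w])*1000,1),end=" | ")
    print()
    w=(z>.0895)&(z<.104)&(abs(q)<.03)&(abs(a)<.03); 
    if w.sum(): print(' bar top n',w.sum(),'pan x',(np.median(a[w])*1000).round(1),'z',(np.median(z[w])*1000).round(1))
E
python3 lk.py 2 .069 .071
```

```text
time: 3.08
tool_pos: [0.566, 0.3009, 0.0903]
ee_rot: [0.0, -0.459, 0.888, -0.0]
ft_force: [0.6, 0.2, 0.1]
finger_gap: 0.0005
t 3.08 tip pan-x,y,z mm [69.2 -0.1 71.3] F [0.64 0.21 0.08] gap 0.0005 j [ 0.42  0.65  1.5  -0.    0.99 -2.11]
shift units [0.004 0.001 0.004] turn units [-0.004  0.001  0.003]
scene: -90 64.9 | -78 64.8 | -66 64.8 | -54 74.6 | -42 74.9 | -30 74.9 | -18 74.7 | -6 74.7 | 6 74.9 | 18 78.0 | 30 74.8 | 42 74.7 | 54 74.5 | 66 74.3 | 78 74.4 | 90 71.7 | 
 bar top n 99 pan x 18.4 z 99.5
top: -90 65.4 | -78 64.9 | -66 65.5 | -54 74.9 | -42 75.3 | -30 75.5 | -18 75.6 | -6 75.2 | 6 76.3 | 18 75.5 | 30 75.7 | 42 75.5 | 54 75.1 | 66 75.4 | 78 75.0 | 90 67.8 | 
 bar top n 92 pan x 15.1 z 99.7
```

View pics/scene2.png

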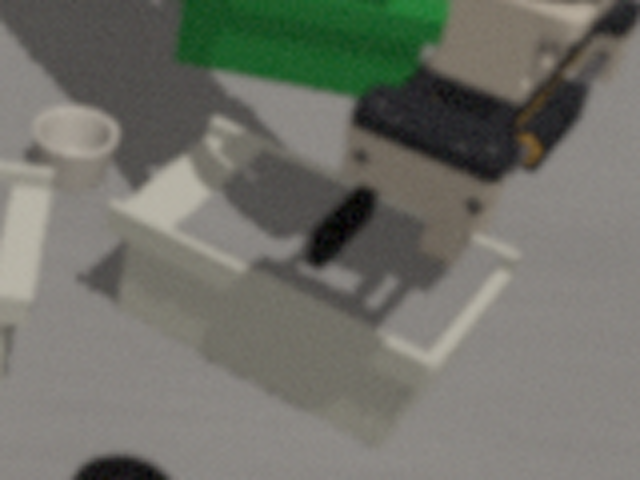

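View pics/top2.png

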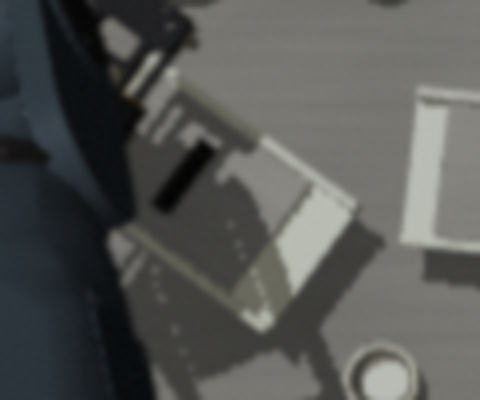

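```bash
python3 - <<'E'
from h import *
f=load("scene2.npz");nn=np.array([-AX[1],AX[0]])
for u in (448,450,452,454):
  for v in range(204,220,1):
    r=ray(f,[(u,v)])[0];p=f["eye"]+r*f["range_z"][v,u];d=p[:2]-C
    print((u,v),f["frame"][v,u],(np.r_[d@AX,d@nn,p[2]]*1000).round(1))
E
```

```text
(448, 204) [ 90  99 107] [ 64.1 -15.  124.1]
(448, 205) [ 90 100 105] [ 65.3 -17.5 123.7]
(448, 206) [ 86  98 107] [ 65.8 -17.1 121.1]
(448, 207) [ 90  99 108] [ 66.  -15.4 117.6]
(448, 208) [ 90  99 109] [ 66.7 -15.7 115.5]
(448, 209) [ 92 103 112] [ 67.6 -16.9 114.1]
(448, 210) [ 90 100 108] [ 67.9 -15.6 110.8]
(448, 211) [ 91 100 109] [ 68.4 -15.1 108.1]
(448, 212) [ 87  99 106] [ 69.5 -17.1 107.3]
(448, 213) [82 92 98] [ 69.3 -13.9 102.5]
(448, 214) [76 85 90] [ 70.2 -15.  101. ]
(448, 215) [77 82 84] [63.5 14.6 75.7]
(448, 216) [70 74 75] [64.7 12.6 74.8]
(448, 217) [78 80 82] [66.1  9.3 74.9]
(448, 218) [75 77 80] [67.2  7.5 73.9]
(448, 219) [82 84 86] [68.6  4.4 73.8]
(450, 204) [ 90 100 108] [ 85.6 -85.6 177.8]
(450, 205) [ 87  98 106] [ 69.3 -18.2 126.3]
(450, 206) [ 92 103 110] [ 69.1 -15.2 121.8]
(450, 207) [ 87  99 107] [ 70.4 -17.7 121.4]
(450, 208) [ 91 100 107] [ 70.5 -15.6 117.5]
(450, 209) [ 89  99 108] [ 71.1 -15.6 115.3]
(450, 210) [ 89 101 107] [ 71.6 -15.2 112.6]
(450, 211) [ 93 101 110] [ 72.3 -15.4 110.5]
(450, 212) [ 89 101 109] [ 73.  -15.7 108.4]
(450, 213) 
[... 998 characters left out ...]
04) [ 93 103 110] [ 92.6 -87.1 182.5]
(454, 205) [ 92 103 110] [ 93.1 -86.9 180.3]
(454, 206) [ 91 103 110] [ 93.9 -87.9 179.1]
(454, 207) [ 93 106 111] [ 77.6 -16.5 124.5]
(454, 208) [ 98 110 116] [ 77.9 -15.1 121.3]
(454, 209) [ 97 106 113] [ 78.4 -14.8 118.7]
(454, 210) [ 89 101 108] [ 78.4 -12.3 114.6]
(454, 211) [ 94 104 110] [ 78.6 -10.4 110.9]
(454, 212) [ 95 103 111] [ 78.9  -8.9 107.5]
(454, 213) [ 99 108 113] [ 79.   -6.5 103.3]
(454, 214) [104 112 119] [79.  -3.7 98.8]
(454, 215) [113 120 124] [79.1 -1.5 94.8]
(454, 216) [119 123 129] [74.8 20.4 75.6]
(454, 217) [123 128 132] [76.1 17.9 75.1]
(454, 218) [125 129 133] [77.3 15.3 74.6]
(454, 219) [127 129 134] [ 223.6 -633.5  578.5]
```

```bash
python3 - <<'E'
from h import *
f=load("scene0.npz")
ys,xs=np.mgrid[30:100,480:580];r=ray(f,np.c_[xs.ravel(),ys.ravel()]);P=f["eye"]+r*f["range_z"][30:100,480:580].reshape(-1,1)
tc=np.array([.17434,.52132]);y=np.array([np.cos(np.radians(71.5)),np.sin(np.radians(71.5))])
d=P[:,:2]-tc;a=d@y;m=(np.linalg.norm(d,axis=1)<.09)&(P[:,2]>.15)
for lo in np.arange(-80,80,8)/1000:
    w=m&(a>=lo)&(a<lo+.008)
    if w.sum()>3:print(int(lo*1000)+4,w.sum(),np.sort(P[w,2])[:3].round(3))
for k in "12":
    f=load(f"scene{k}.npz");tc=C+AX*.0692;nn=np.array([-AX[1],AX[0]])
    ys,xs=np.mgrid[150:270,340:500];r=ray(f,np.c_[xs.ravel(),ys.ravel()]);P=f["eye"]+r*f["range_z"][150:270,340:500].reshape(-1,1)
    d=P[:,:2]-tc;a=d@nn;b=d@AX;m=(abs(a)<.1)&(abs(b)<.03)&(P[:,2]>.08)
    print(k)
    for lo in np.arange(-80,80,8)/1000:
        w=m&(a>=lo)&(a<lo+.008)
        if w.sum()>3:print(int(lo*1000)+4,w.sum(),np.sort(P[w,2])[:3].round(3), (b[w].min()*1000).round(),(b[w].max()*1000).round())
E
```

```text
-76 75 [0.298 0.304 0.306]
-68 84 [0.265 0.275 0.275]
-60 142 [0.227 0.23  0.232]
-52 171 [0.22  0.222 0.222]
-44 83 [0.221 0.223 0.226]
-36 91 [0.312 0.313 0.313]
-28 95 [0.311 0.313 0.313]
-20 96 [0.311 0.311 0.312]
-12 102 [0.312 0.312 0.313]
-4 105 [0.312 0.312 0.312]
4 105 [0.313 0.313 0.313]
12 100 [0.312 0.313 0.313]
20 62 [0.311 0.312 0.312]
28 46 [0.312 0.314 0.314]
36 54 [0.312 0.312 0.313]
44 98 [0.219 0.221 0.222]
52 217 [0.215 0.219 0.22 ]
60 164 [0.224 0.226 0.227]
68 98 [0.292 0.297 0.297]
76 95 [0.298 0.299 0.303]
1
-76 84 [0.234 0.234 0.234] -29.0 29.0
-68 79 [0.233 0.233 0.233] -30.0 29.0
-60 25 [0.231 0.234 0.234] -23.0 24.0
-52 37 [0.225 0.226 0.227] -21.0 24.0
-44 354 [0.225 0.225 0.225] -22.0 28.0
-36 166 [0.226 0.229 0.229] -21.0 29.0
-28 63 [0.197 0.208 0.21 ] -14.0 30.0
-20 79 [0.118 0.119 0.119] -8.0 29.0
-12 95 [0.111 0.111 0.112] -8.0 30.0
-4 43 [0.106 0.107 0.108] -7.0 30.0
4 33 [0.108 0.109 0.114] 9.0 28.0
12 26 [0.117 0.121 0.215] 9.0 29.0
20 20 [0.215 0.215 0.215] 22.0 29.0
28 14 [0.215 0.215 0.216] 22.0 30.0
36 7 [0.219 0.222 0.226] 21.0 24.0
44 12 [0
[... 200 characters left out ...]
 -29.0 30.0
-68 71 [0.218 0.218 0.218] -29.0 30.0
-60 25 [0.215 0.215 0.217] -23.0 24.0
-52 42 [0.21  0.211 0.213] -22.0 24.0
-44 516 [0.209 0.21  0.21 ] -22.0 30.0
-36 200 [0.193 0.196 0.212] -20.0 29.0
-28 73 [0.182 0.193 0.196] -14.0 30.0
-20 81 [0.103 0.103 0.105] -8.0 30.0
-12 85 [0.095 0.096 0.097] -9.0 30.0
-4 40 [0.093 0.094 0.094] 1.0 29.0
4 35 [0.097 0.099 0.101] 9.0 30.0
12 22 [0.099 0.2   0.2  ] 9.0 29.0
20 14 [0.2   0.2   0.201] 23.0 29.0
28 19 [0.2 0.2 0.2] 21.0 29.0
36 8 [0.205 0.206 0.211] 23.0 25.0
44 11 [0.193 0.194 0.194] 23.0 29.0
52 10 [0.195 0.195 0.195] 21.0 30.0
60 14 [0.192 0.194 0.194] 22.0 30.0
68 31 [0.193 0.193 0.194] 22.0 30.0
76 50 [0.178 0.179 0.179] 16.0 30.0
```

Depth shows the fingertips about 2 mm above the reported TCP height, not 19 mm below it. They were still about 20 mm clear of the lid, so there has been no contact yet. I'll keep descending and rely on vision and force.

```bash
python3 -m jog '[[0,0,0.08,0,0,0,-1],[0,0,0.16,0,0,0,-1],[0,0,0.2,0,0,0,-1],[0,0,0.22,0,0,0,-1],[0,0,0.22,0,0,0,-1]]'
python3 lk.py 3 .069 .071
```

```text
time: 3.8
tool_pos: [0.566, 0.301, 0.0771]
ee_rot: [0.0, -0.459, 0.888, -0.0]
ft_force: [0.7, -0.6, 0.9]
finger_gap: 0.0007
t 3.8 tip pan-x,y,z mm [69.3 -0.1 58.1] F [ 0.69 -0.58  0.92] gap 0.0007 j [ 0.42  0.67  1.51 -0.    0.96 -2.11]
shift units [ 0.005  0.002 -0.215] turn units [-0.005  0.001  0.003]
scene: -90 64.7 | -78 64.8 | -66 65.0 | -54 74.8 | -42 74.8 | -30 74.8 | -18 74.9 | -6 74.6 | 6 74.9 | 18 79.2 | 30 74.8 | 42 74.6 | 54 74.3 | 66 74.9 | 78 74.6 | 90 71.8 | 
 bar top n 63 pan x 18.6 z 99.5
top: -90 65.3 | -78 65.3 | -66 65.1 | -54 75.0 | -42 74.9 | -30 75.5 | -18 75.3 | -6 75.5 | 6 75.4 | 18 75.6 | 30 75.5 | 42 75.2 | 54 76.0 | 66 75.4 | 78 75.3 | 90 74.2 | 
 bar top n 93 pan x 15.2 z 99.5
```

View pics/scene3.png

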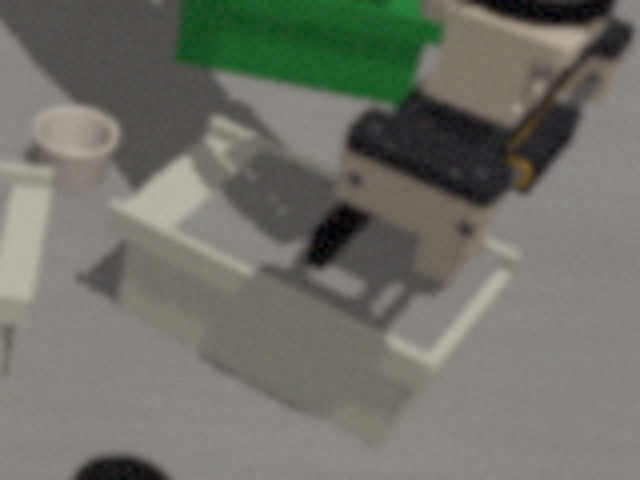

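```bash
python3 -m jog '[[0,0,0.03,0,0,0,-1],[0,0,0.05,0,0,0,-1],[0,0,0.065,0,0,0,-1],[0,0,0.08,0,0,0,-1],[0,0,0.09,0,0,0,-1],[0,0,0.09,0,0,0,-1]]'
python3 lk.py 4 .069 .071
```

```text
time: 4.65
tool_pos: [0.5661, 0.301, 0.0718]
ee_rot: [0.0, -0.459, 0.888, -0.0]
ft_force: [-0.5, 0.2, -0.4]
finger_gap: 0.0004
t 4.65 tip pan-x,y,z mm [69.3 -0.2 52.8] F [-0.48  0.21 -0.42] gap 0.0004 j [ 0.42  0.68  1.51 -0.    0.95 -2.11]
shift units [ 0.005  0.002 -0.303] turn units [-0.006  0.002  0.003]
scene: -90 64.9 | -78 64.7 | -66 65.0 | -54 76.3 | -42 76.0 | -30 75.9 | -18 75.5 | -6 75.2 | 6 75.1 | 18 77.5 | 30 74.4 | 42 74.2 | 54 73.9 | 66 73.8 | 78 73.3 | 90 71.1 | 
 bar top n 43 pan x 19.6 z 99.1
top: -90 65.4 | -78 65.0 | -66 65.3 | -54 76.1 | -42 76.8 | -30 76.4 | -18 75.9 | -6 75.7 | 6 75.6 | 18 76.2 | 30 75.1 | 42 74.9 | 54 74.8 | 66 74.0 | 
 bar top n 99 pan x 15.4 z 99.9
```

View pics/scene4.png

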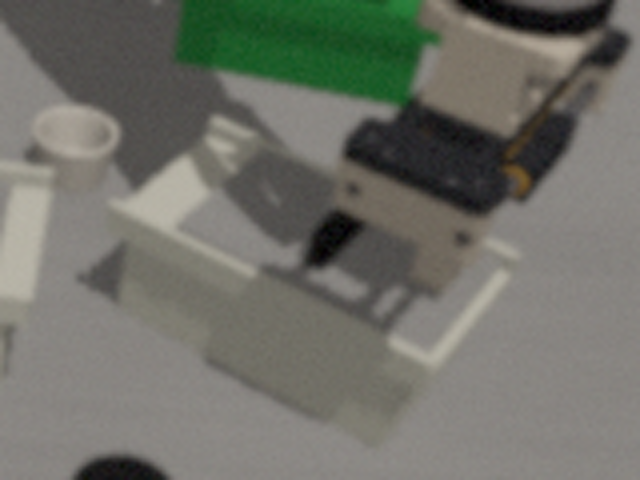

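The lid is rocking: the pressed end is down about 1.3 mm and the far end is up about 1.3 mm. I'll press a bit further to confirm.

```bash
python3 -m jog '[[0,0,0.015,0,0,0,-1],[0,0,0.03,0,0,0,-1],[0,0,0.045,0,0,0,-1],[0,0,0.05,0,0,0,-1],[0,0,0.05,0,0,0,-1]]'
python3 lk.py 5 .069 .071
```

```text
time: 5.38
tool_pos: [0.5662, 0.301, 0.0691]
ee_rot: [0.001, -0.459, 0.888, -0.0]
ft_force: [-1.2, -0.2, 3.0]
finger_gap: 0.0005
t 5.38 tip pan-x,y,z mm [69.4 -0.2 50.1] F [-1.23 -0.18  2.95] gap 0.0005 j [ 0.42  0.68  1.51 -0.    0.95 -2.11]
shift units [ 0.007  0.003 -0.348] turn units [-0.006  0.004  0.004]
scene: -90 64.8 | -78 65.0 | -66 65.2 | -54 80.7 | -42 79.9 | -30 78.8 | -18 77.7 | -6 76.8 | 6 76.0 | 18 78.8 | 30 73.8 | 42 72.7 | 54 71.8 | 66 71.2 | 78 69.8 | 90 67.9 | 
 bar top n 33 pan x 21.5 z 99.7
top: -90 65.5 | -78 65.7 | -66 65.3 | -54 80.2 | -42 80.4 | -30 79.8 | -18 78.3 | -6 77.5 | 6 76.3 | 18 77.9 | 30 74.5 | 42 73.7 | 54 72.4 | 66 71.3 | 78 70.0 | 
 bar top n 97 pan x 17.2 z 99.5
```

Fully rocked: tilt is about 0.08 rad, the pressed end sank about 4 mm and the other rose about 5 mm, at about 3 N. Now I'll release and check that it levels.

```bash
python3 -m jog '[[0,0,-0.04,0,0,0,-1],[0,0,-0.08,0,0,0,-1],[0,0,-0.13,0,0,0,-1],[0,0,-0.14,0,0,0,-1],[0,0,-0.14,0,0,0,-1],[0,0,-0.14,0,0,0,-1]]'
python3 lk.py 6 .030 .0585
```

```text
time: 6.22
tool_pos: [0.5661, 0.301, 0.0774]
ee_rot: [0.0, -0.459, 0.888, -0.0]
ft_force: [0.4, -0.0, -0.3]
finger_gap: 0.0005
t 6.22 tip pan-x,y,z mm [69.4 -0.1 58.4] F [ 0.44 -0.   -0.33] gap 0.0005 j [ 0.42  0.67  1.51 -0.    0.96 -2.11]
shift units [ 0.656  0.002 -0.002] turn units [-0.006  0.003  0.003]
scene: -90 64.6 | -78 64.7 | -66 64.7 | -54 75.0 | -42 74.9 | -30 74.9 | -18 74.9 | -6 74.8 | 6 74.8 | 18 77.9 | 30 74.6 | 42 74.6 | 54 74.5 | 66 74.5 | 78 74.4 | 90 70.9 | 
 bar top n 64 pan x 18.4 z 99.3
top: -90 65.7 | -78 65.3 | -66 65.4 | -54 74.6 | -42 75.1 | -30 75.3 | -18 75.5 | -6 75.4 | 6 75.6 | 18 75.5 | 30 75.2 | 42 75.5 | 54 75.5 | 66 75.1 | 90 75.7 | 
 bar top n 89 pan x 14.8 z 100.0
```

Released, it lies level again at about 75 mm, so this is the unseated lid. Now I'll move up to the outer face of its grip.

```bash
python3 -m jog '[[0.15,0,0,0,0,0,-1],[0.3,0,0,0,0,0,-1],[0.45,0,0,0,0,0,-1],[0.55,0,0,0,0,0,-1],[0.6,0,0,0,0,0,-1],[0.6,0,0,0,0,0,-1]]'
python3 lk.py 7 .021 .0585
```

```text
time: 7.08
tool_pos: [0.5453, 0.2716, 0.0774]
ee_rot: [0.0, -0.459, 0.888, -0.0]
ft_force: [-0.2, 0.6, 1.0]
finger_gap: 0.0001
t 7.08 tip pan-x,y,z mm [33.3 -0.2 58.4] F [-0.16  0.59  1.03] gap 0.0001 j [ 0.39  0.62  1.6  -0.    0.92 -2.14]
shift units [ 0.205  0.003 -0.001] turn units [-0.006  0.003  0.003]
scene: -90 64.9 | -78 64.8 | -66 64.9 | -54 74.7 | -42 74.8 | -30 74.8 | -18 74.8 | -6 74.7 | 6 75.0 | 18 77.6 | 30 74.6 | 42 75.0 | 54 74.7 | 66 74.6 | 78 74.5 | 90 71.8 | 
 bar top n 68 pan x 19.1 z 99.4
top: -90 65.4 | -78 65.4 | -66 65.3 | -54 75.0 | -42 75.4 | -30 75.5 | -18 75.2 | -6 75.6 | 6 75.4 | 18 75.6 | 30 74.9 | 42 74.3 | 
 bar top n 46 pan x 13.5 z 100.4
```

View pics/scene7.png

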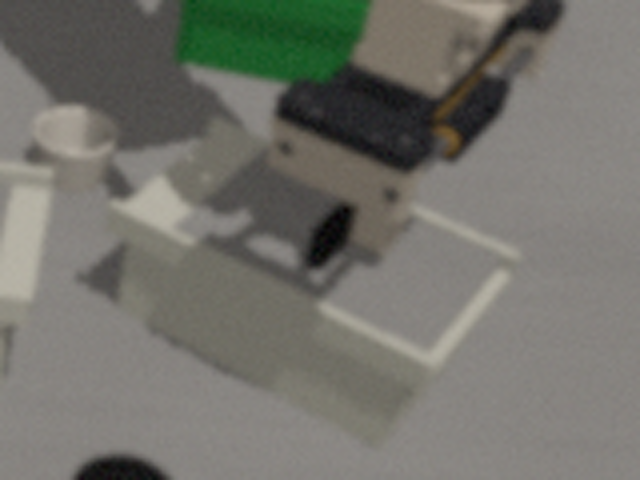

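View pics/top7.png

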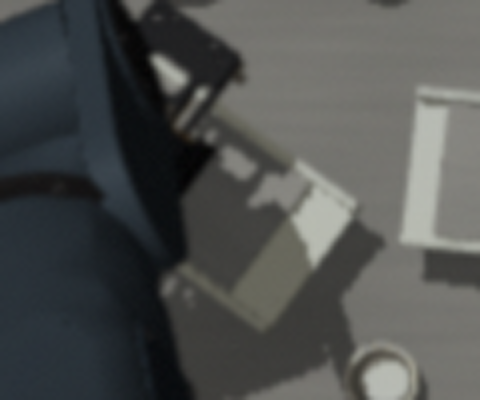

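The scene crop shows the fingertips just outside the grip at about (375,250) in the crop, next to the black bar at (330,235). Now a slow push.

```bash
python3 -m jog '[[0.04,0,0,0,0,0,-1],[0.07,0,0,0,0,0,-1],[0.09,0,0,0,0,0,-1],[0.11,0,0,0,0,0,-1],[0.13,0,0,0,0,0,-1],[0.15,0,0,0,0,0,-1],[0.17,0,0,0,0,0,-1],[0.19,0,0,0,0,0,-1]]'
python3 lk.py 8 .013 .0585
```

```text
time: 8.18
tool_pos: [0.5389, 0.2625, 0.0775]
ee_rot: [0.001, -0.459, 0.888, -0.0]
ft_force: [1.6, 1.8, 1.2]
finger_gap: 0.0006
t 8.18 tip pan-x,y,z mm [22.2 -0.3 58.5] F [1.64 1.76 1.21] gap 0.0006 j [ 0.38  0.61  1.63 -0.    0.91 -2.15]
shift units [0.153 0.004 0.   ] turn units [-0.007  0.005  0.004]
scene: -90 64.9 | -78 65.0 | -66 67.3 | -54 69.9 | -42 70.8 | -30 71.5 | -18 72.6 | -6 73.5 | 6 75.8 | 18 76.4 | 30 76.6 | 42 77.5 | 54 78.5 | 66 79.6 | 78 80.0 | 90 64.4 | 
 bar top n 92 pan x 13.1 z 99.2
top: -90 65.6 | -78 65.0 | -66 66.8 | -54 70.2 | -42 71.3 | -30 72.4 | -18 73.5 | -6 74.0 | 6 75.3 | 18 76.0 | 30 77.4 | 
 bar top n 27 pan x 4.0 z 99.4
```

It slides, nosed down while being pushed, with a force of about 2.4 N. Continuing.

```bash
python3 -m jog '[[0.02,0,0,0,0,0,-1],[0.04,0,0,0,0,0,-1],[0.06,0,0,0,0,0,-1],[0.08,0,0,0,0,0,-1],[0.1,0,0,0,0,0,-1],[0.12,0,0,0,0,0,-1],[0.13,0,0,0,0,0,-1]]'
python3 lk.py 9 .013 .0585
```

```text
time: 9.15
tool_pos: [0.5342, 0.2559, 0.0775]
ee_rot: [0.0, -0.459, 0.888, -0.0]
ft_force: [0.4, 0.4, 0.3]
finger_gap: 0.0003
t 9.15 tip pan-x,y,z mm [14.1 -0.2 58.5] F [0.38 0.37 0.34] gap 0.0003 j [ 0.37  0.6   1.65 -0.    0.9  -2.16]
shift units [ 0.019  0.003 -0.001] turn units [-0.006  0.003  0.004]
scene: -90 64.9 | -78 65.4 | -66 68.8 | -54 68.7 | -42 68.8 | -30 68.7 | -18 68.9 | -6 69.6 | 6 70.1 | 18 68.6 | 30 68.9 | 42 68.5 | 54 68.7 | 66 68.6 | 78 64.9 | 90 64.6 | 
 bar top n 108 pan x 10.8 z 94.6
top: -90 65.6 | -78 66.2 | -66 69.4 | -54 69.4 | -42 69.8 | -30 69.4 | -18 68.9 | -6 70.2 | 6 69.3 | 30 70.1 | 
 bar top n 28 pan x -2.9 z 94.2
```

The lid has dropped: plate flat at about 69 mm, force gone. I'll back off, rise clear, and check.

```bash
python3 -m jog '[[-0.06,0,0,0,0,0,-1],[-0.15,0,0,0,0,0,-1],[-0.15,0,-0.4,0,0,0,-1],[-0.15,0,-1,0,0,0,-1],[-0.15,0,-1.7,0,0,0,-1],[-0.15,0,-2.3,0,0,0,-1],[-0.15,0,-2.3,0,0,0,-1]]'
python3 -m jog '[[0.4,0.8,0,0,0,0,-1],[0.8,1.6,0,0,0,0,-1],[1.2,2.4,0,0,0,0,-1],[1.2,3.2,0,0,0,0,-1],[1.2,4,0,0,0,0,-1],[1.2,4,0,0,0,0,-1]]'
python3 lk.py 10 0 0.1; python3 -c "
import cv2,numpy as np
for n in('top','scene'):cv2.imwrite('pics/%sF.png'%n,np.load(n+'10.npz')['frame'])"
```

```text
time: 10.12
tool_pos: [0.5405, 0.264, 0.2183]
ee_rot: [0.003, -0.46, 0.888, -0.001]
ft_force: [0.2, 0.2, -0.7]
finger_gap: 0.0006
time: 10.88
tool_pos: [0.3009, 0.3449, 0.2164]
ee_rot: [0.002, -0.461, 0.887, -0.001]
ft_force: [0.2, -0.6, -1.0]
finger_gap: 0.0006
t 10.88 tip pan-x,y,z mm [-48.2 241.6 197.4] F [ 0.15 -0.62 -1.02] gap 0.0006 j [ 0.75  0.18  1.88 -0.    1.08 -1.77]
shift units [-0.782 -4.025  1.639] turn units [-0.019  0.019  0.025]
scene: -90 64.8 | -78 65.6 | -66 68.7 | -54 68.7 | -42 68.8 | -30 68.9 | -18 68.7 | -6 69.0 | 6 70.2 | 18 68.8 | 30 68.7 | 42 68.8 | 54 68.6 | 66 68.6 | 78 64.9 | 90 64.6 | 
 bar top n 84 pan x 0.7 z 93.6
top: -90 65.5 | -78 66.0 | -66 69.2 | -54 69.0 | -42 69.3 | -30 69.5 | -18 69.5 | -6 70.1 | 6 70.3 | 18 69.3 | 30 69.6 | 42 69.1 | 54 69.1 | 66 69.6 | 78 66.3 | 90 65.6 | 
 bar top n 82 pan x -0.1 z 94.6
```

View pics/topF.png

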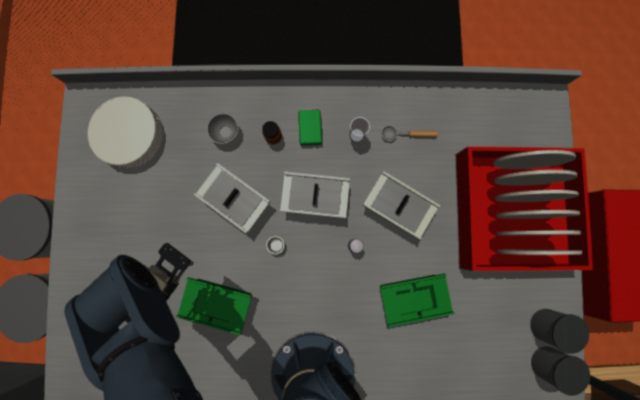

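View pics/sceneF.png

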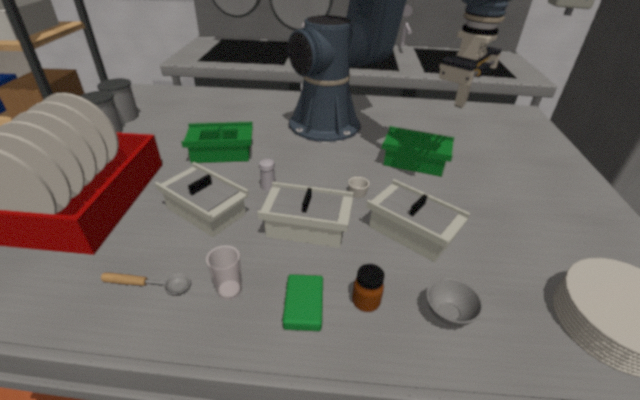

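The left lid's grip, at (232,198) in the top view, is now centred with equal rim strips at both ends. The plate is flat at 69 mm and everything else is where it was. The arm is clear, so I'm handing in.

```bash
python3 -c "
from rig import robot
print(robot.finish_job())"
```

```text
the job is handed in; nothing more can be done
None
```

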